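# Load the spice caddy over the sill of its dock

### The arm

A 6-joint arm with a two-finger parallel gripper is mounted at the origin on a cart in front of the work surface, level with it; the furniture and walls round the work are solid. World frame = base frame: x ahead of the robot, y to its left, z up, the work surface at z = 0. Lengths are in m, angles in rad, forces in N, time in s.
With the tool pointing down it reaches from about 0.25 to 0.775 m from the base axis. Payload 4 kg.
Tool frame: the origin (TCP) lies at the centre of the arm's flange, where the gripper is bolted on; the fingertips stand 199 mm ahead of it and the grasp point (between the pads) lies 180 mm ahead of it (robot.tcp_to_tips is the distance from the TCP to the fingertips, in m); z points along the fingers, y is the line along which they close (so a half turn about z gives the same grasp; the last joint's range is limited). The gripper opens to 94 mm and grips with 3 to 60 N. Pads are 16 mm wide; open, the fingers measure 119 mm over their backs; the gripper's body (75 mm by 177 mm) begins 78 mm behind the grasp point.
Start: joints at [1.088, 0.087, 1.371, -0, 1.684, -0.103], TCP at [0.204, 0.511, 0.405] pointing down, gripper open.
Joint ranges: [-3.1, 3.1], [-0.76, 2.03], [0.27, 2.55], [-1.08, 4.22], [0.17, 2.65], [-2.57, 2.57]. Speed limits (rad/s): [2.79, 2.79, 3.14, 3.14, 3.14, 3.14].

### API

Orientations are given as [roll, pitch, yaw] about the fixed x, y, z axes, in that order (R = Rz(yaw) Ry(pitch) Rx(roll)).
In Python, from bench import telemetry, snapshot, ticket, robot gives the robot as it stands.
- The arm moves only by the tool apply_moves, never from a script. Its argument "moves" is a list that holds one entry, the list of rows, each a list of 5 numbers: the shift along the tool's x, y, z in units of 50 mm (1.0 is 50 mm), then the turn about the tool's z in units of 10 degrees (1.0 is 10 degrees), then the closure, from 0 (fully open) to 1 (shut). A call has 1 to 10 rows; each row is the pose to reach, as a shift and turn from the pose commanded when the call began, along the tool's axes at that moment; what a row does not reach only later rows make up. A row lasts 1/8 s, in which the tool goes at most 62.5 mm and 10.7 degrees, less where a joint would pass 70% of its speed; a pose out of reach is approached as far as the arm can. A call with a gripper value outside its range is refused whole. The fingers move at their own pace and stop on an object; the grip force is fixed at half the most. Time passes only in rows, so rows that repeat a pose let the fingers close. It gives the time, the measured TCP pose, the force, the opening and the grip force at its end, in the units of the state.
- telemetry.get_obs(): the state, without advancing time (a new reading comes with each control period).
- snapshot(name): name is "scene" or "side" or "wrist"; returns a dict with "image" (400x640x3 uint8, red, green, blue), "fovy" (degrees; the focal length in pixels is half the picture's height over the tangent of half this angle, whatever the lens; pixels are square), "cx", "cy" (the principal point, pixels), "D" ([k1, k2, p1, p2, k3] as OpenCV has them; the pictures are not rectified), "R" (3x3) and "t" (3): a world point X has camera coordinates R X + t. Camera axes: x right, y down, z forward; pixel columns grow to the right and rows downward; lengths in m; the calibration is good to about 2 mm. A picture is of the moment at which its call begins. There is no depth.
- ticket.close_job(): hands the job in; it is judged then, once.
The state is a dict: "time": time; "joint_positions": joint angles; "qvel": joint speeds; "joint_torque": joint torques, N m; "tool_pos": TCP position; "ee_rot": TCP orientation; "wrist_force": force on the tool from outside, world axes, zero at the start; "wrist_torque": the same for the moment, N m; "width": finger opening in m; "finger_force": force on a finger pad.
Only numpy, scipy, OpenCV 4.12 (cv2) and the standard library are available. Lean on these libraries where they do the work, as an engineer would, in place of code of your own. Each camera call takes 0.05 s, during which the arm holds its last target. There are 200 camera calls.

### The job

Put the spice caddy into its dock without carrying it: lift only its nose by the dowel handle, set the nose down on the raised sill with the tail still on the worktop, and let go. Then push on the tail board until the whole caddy has gone over the sill and its nose is pressing the rubber buffer in a little (firmly enough to feel it yield, well short of squeezing it to its end), and back off, leaving the caddy flat in the bay. Keep the two spice jars standing in it, and leave the glass tumbler, the double-ended measure and the pepper mill where they stand.

Things in the scene. Friction and masses are not known exactly. Their poses are not given: they have to be found in the camera images.
- dock: Low fixed dock of mid-brown wood. Origin on the worktop under the middle of the sill; +x points into the bay, z up. The sill is a rounded bar across the entrance, 14 mm thick (x = -7 to +7 mm), its top 18 mm above the worktop. The side cheeks are 36 mm high and 126 mm apart inside, with short flared ends reaching 30 mm in front of the origin.
- bay (a point): Middle of the bay floor (85 mm along x from the dock's origin, 6 mm above the worktop). At the rear of the bay a fixed backstop, 66 mm high over the worktop, carries a rubber buffer. It is set differently each time: the buffer's free face lies 170 to 190 mm along x from the dock's origin; its place is not measured and must be found by feel.
- buffer (a joint): How far the rubber buffer at the rear of the bay (70 mm wide, 32 mm high, centre 32 mm above the worktop) is pressed in, in m: 0 free, 0.007 at its end. It is stiff: about 5 N for each mm. It must be pressed in 1 mm or more for a moment (0.2 s) and never more than 4.5 mm. Release lets it spring back.
- caddy: Loose caddy of pale wood, 150 mm long (x), 112 mm wide (y), with two spice jars in it, 0.6 to 0.8 kg in all. Origin at the centre of its underside; +x points to its nose, which at the start faces the dock's sill. The flat bottom is 8 mm thick; the nose board and sides are 48 mm high.
- handle (a point): Middle of the caddy's dowel handle, 58 mm ahead of its centre and 90 mm above the underside: a round bar, 14 mm diameter, along the caddy's y, 96 mm free between uprights that reach 103 mm. Grip it from above, closing along the caddy's x. The jars begin 36 mm behind the bar; under and ahead of it nothing is higher than 48 mm. The bar can turn in the grip as the nose rises.
- nose_edge (a point): Middle of the lower nose edge of the caddy (75 mm ahead of its centre, on the underside).
- tail_edge (a point): Middle of the lower tail edge of the caddy (75 mm behind its centre, on the underside), right under the outer face of the tail board.
- tail_board: The caddy's upright tail board, 112 mm wide, 8 mm thick, up to 100 mm above the underside; its outer face, 4 mm behind this origin along -x, is the face to push. Origin in mid-thickness, 2 mm above the underside. Pushing high on it (75 to 90 mm above the worktop) helps the tail climb the sill; pushed low, the caddy wedges. The jars begin 46 mm ahead of the outer face.
- spice_a: Spice jar with a red cap, 45 mm across, 106 mm high, loose in the caddy's pocket on its +y side; origin at the centre of its underside, z up.
- spice_b: The same kind of jar in the pocket on the -y side.
- tumbler: Glass tumbler, 80 mm across, 88 mm high, a bystander to the left of the dock; origin at the centre of its underside.
- measure: Double-ended bar measure of steel, 45 mm across, 96 mm high, a bystander; origin at the centre of its underside.
- mill: Brown wooden pepper mill, 58 mm across, 170 mm high, a bystander to the left of the dock; origin at the centre of its underside.

How it is judged:
By the outcome, as a careful person would: the job done as asked, in the order asked, and still so for the second after the job is handed in, with the robot touching nothing.
It also fails if it takes over 72 s, if anything falls off the work surface, if the arm or the gripper's body presses on something with over 40 N, if the wrist force passes 120 N, or if a joint passes its speed limit or range.

## Working session

There is one attempt and no reset: what is moved stays moved. The work goes in short steps, Python scripts to look and compute and a tool call to move; the robot and the scene stay as the last step left them, time stands still between calls to the robot, and variables do not carry over. Pictures are saved under pics/ and viewed, at most 10 in all, crops included, and the job is handed in when it is done.

Besides the shell and the picture viewer there is one more tool, called after "Request:" as name([rows], argument=value, ...), one row to a line, values as JSON. apply_moves: Moves the arm, as the interface text tells. Its arguments: {"type":"object","properties":{"moves":{"type":"array","items":{"type":"array","items":{"type":"array","items":{"type":"number"}}}}},"required":["moves"]}

```bash
mkdir -p pics; python3 - <<'E'
from bench import telemetry, snapshot
import cv2,pickle
o=telemetry.get_obs()
for k,v in o.items(): print(k,v)
for n in("scene","side","wrist"):
    s=snapshot(n); pickle.dump(s,open(f"pics/{n}0.pkl","wb"))
    cv2.imwrite(f"pics/{n}0.png",s["image"][:,:,::-1]); print(n,s["fovy"],s["cx"],s["cy"],s["D"],s["R"].tolist() if hasattr(s["R"],'tolist') else s["R"],s["t"])
E
```

```text
time 0.0
joint_positions [ 1.08791529e+00  8.79700384e-02  1.37224976e+00  8.69636233e-06
  1.68355348e+00 -1.03129901e-01]
qvel [-4.29497458e-05 -2.06692451e-04  7.81497489e-04 -4.59132757e-04
  9.79526683e-04 -1.59624241e-03]
joint_torque [-7.02397101e-04 -3.40190721e+01 -3.02420855e+01  7.16130668e-02
  3.30148847e-02 -1.72816535e-04]
tool_pos [0.2038499  0.51071824 0.40349774]
ee_rot [-3.13942451e+00 -2.33085795e-04  2.76184224e+00]
wrist_force [0.39085637 0.22610403 0.4605736 ]
wrist_torque [ 0.03467389 -0.0022211   0.00711771]
finger_force 0.0
width 0.09366339918007406
scene 42.290891633312725 320.86059676444233 196.43211343067205 [-0.12160988  0.          0.          0.          0.        ] [[0.6315809382256257, -0.775244707155373, -0.010057956930627025], [-0.5176559042626844, -0.4119983550588997, -0.7498598003698712], [0.5771809796346558, 0.4788037170452426, -0.6615203075428888]] [-0.25401449  0.38464867  0.6159814 ]
side 48.755977997614124 330.45073792401973 205.03207062739685 [-0.11263667  0.          0.          0.          0.        ] [[-0.989273640212389, -0.1449399966527226, -0.01816761270056125], [-0.05201872141868497, 0.4657756464893486, -0.8833725713193695], [0.13649804908090837, -0.8729521433089779, -0.4683191626330997]] [0.52788648 0.03415951 1.04525366]
wrist 60.015411086476284 321.9964495540149 200.5349767344939 [-0.02358297  0.          0.          0.          0.        ] [[0.3713973318976658, 0.9284731608414776, -0.0012694314996952259], [0.8966524841241594, -0.3583132380667618, 0.2600498916363702], [0.2409944907529445, -0.0977200748216521, -0.9655943467127288]] [-0.54950421 -0.02651384  0.39017152]
```

View pics/scene0.png

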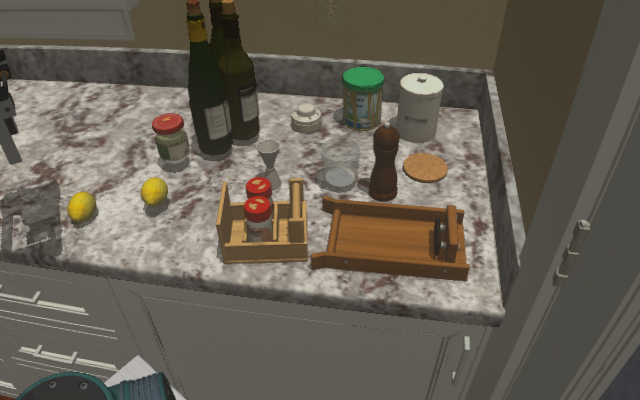

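View pics/side0.png

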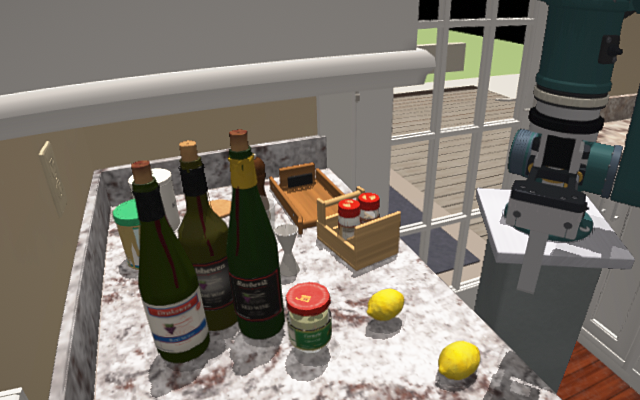

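The scene view shows the caddy (columns 220–308, rows 178–262), with its nose to the right. The dock is at columns 313–467. The side view shows both from behind. I'll enlarge the crops next.

```bash
python3 - <<'E'
import cv2
i=cv2.imread("pics/scene0.png")[170:285,210:480]
cv2.imwrite("pics/c1.png",cv2.resize(i,None,fx=2.96,fy=2.96,interpolation=cv2.INTER_CUBIC)) 
i=cv2.imread("pics/side0.png")[150:275,260:410]
cv2.imwrite("pics/c2.png",cv2.resize(i,None,fx=4.6,fy=4.6,interpolation=cv2.INTER_CUBIC)) 
E
```

```text
(no output)
```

View pics/c1.png

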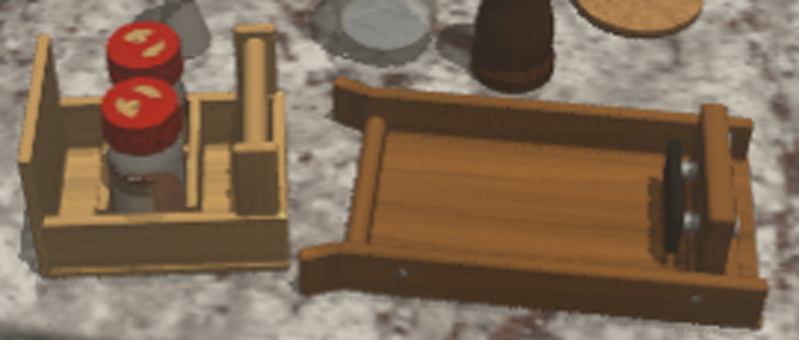

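View pics/c2.png

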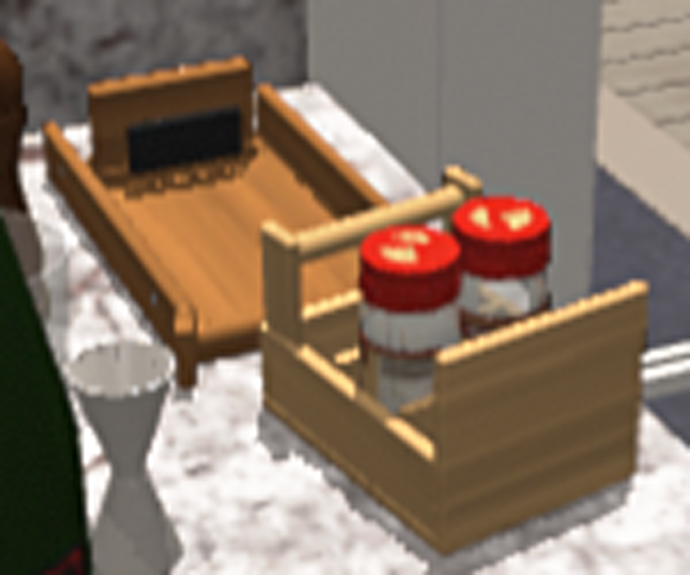

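The crops show the corners clearly. Examples in c1 are tail bottom near (42,275), nose bottom near (288,266), bar (255,45) and sill (375,119)–(360,240). In c2, the tail board is at (447,552), (634,470), (438,362), (645,288) and the buffer at (128,128)–(241,150). I'll fit both poses jointly.

```bash
cat > h.py <<'E'
import numpy as np, cv2, pickle
from scipy.optimize import least_squares
def proj(s,P):
    f=200/np.tan(np.radians(s["fovy"])/2); K=np.array([[f,0,s["cx"]],[0,f,s["cy"]],[0,0,1.]])
    r=cv2.Rodrigues(np.array(s["R"]))[0]
    return cv2.projectPoints(np.array(P,float).reshape(-1,1,3),r,np.array(s["t"],float),K,np.array(s["D"],float))[0].reshape(-1,2)
def pl(p,L):  # p=x,y,yaw
    c,s=np.cos(p[2]),np.sin(p[2]); L=np.atleast_2d(L)
    return np.c_[p[0]+c*L[:,0]-s*L[:,1],p[1]+s*L[:,0]+c*L[:,1],L[:,2]]
def load(n): return pickle.load(open(f"pics/{n}.pkl","rb"))
def uncrop(uv,s,off): return (np.array(uv,float)+.5)/s-.5+np.array(off)
E
python3 - <<'E'
from h import *
A,B=load("scene0"),load("side0")
cA=lambda uv:uncrop(uv,2.96,(210,170)); cB=lambda uv:uncrop(uv,4.6,(260,150))
m=1e-3
CA=[((-75,-56,0),(42,275)),((75,-56,0),(288,266)),((75,-56,48),(288,213)),((75,56,48),(284,93)),((-75,-56,100),(22,160)),((-75,56,100),(43,37))]
CB=[((-75,56,0),(447,552)),((-75,-56,0),(634,470)),((-75,56,100),(438,362)),((-75,-56,100),(645,288)),((75,56,0),(265,402)),((75,56,48),(265,328))]
def res(p):
    r=[proj(A,pl(p,np.array([c[0] for c in CA])*m))-cA([c[1] for c in CA]),proj(B,pl(p,np.array([c[0] for c in CB])*m))-cB([c[1] for c in CB])]
    return np.vstack(r).ravel()
s=least_squares(res,[.5,.2,-.9],loss="soft_l1"); print("caddy",s.x,np.degrees(s.x[2])); print(res(s.x).reshape(-1,2).round(1).tolist())
pc=s.x
# dock: nuisance q: sill y, far-bottom x2, near-top x2, right cheek(B) x2, buffer x
def dres(v):
    p=v[:3]; q=v[3:]*m
    LA=[(0,.063,.018),(0,q[0],.018),(q[1],.063,.006),(q[2],.063,.006),(q[3],-.063,.036),(q[4],-.063,.036)]
    UA=[(375,119),(360,240),(390,130),(650,152),(370,247),(740,283)]
    LB=[(q[5],-.063,.036),(q[6],-.063,.036)]+[(q[7],y,z) for y,z in((.035,.048),(-.035,.048),(-.035,.016),(.035,.016))]
    UB=[(258,92),(375,203),(128,128),(241,108),(241,150),(130,173)]
    return np.vstack([proj(A,pl(p,LA))-cA(UA),proj(B,pl(p,LB))-cB(UB)]).ravel()
c,sn=np.cos(pc[2]),np.sin(pc[2])
s=least_squares(dres,[pc[0]+.12*c,pc[1]+.12*sn,pc[2],-60,10,150,10,180,180,60,180],x_scale=[.01,.01,.05]+[10]*8,loss="soft_l1")
print("dock",s.x,np.degrees(s.x[2]));print(dres(s.x).reshape(-1,2).round(1).tolist())
d=pc[:2]-s.x[:2];t=s.x[2];print("caddy in dock",d@[np.cos(t),np.sin(t)],d@[-np.sin(t),np.cos(t)])
E
```

```text
caddy [ 0.45249522  0.16847633 -0.85679929] -49.09098298972553
[[0.3, 1.3], [1.4, 2.1], [0.7, 1.5], [1.3, -1.5], [-1.2, 0.0], [-0.8, -1.7], [-1.8, 2.1], [0.8, 2.0], [0.7, 0.4], [1.2, 0.2], [-0.9, 1.5], [-1.6, -1.0]]
dock [ 5.28713606e-01  7.32553091e-02 -1.01249496e+00 -4.34164305e+01
  8.72842614e+00  1.77277436e+02  8.93477992e+00  2.21334185e+02
  2.29696346e+02  5.95458625e+01  1.89941812e+02] -58.01168796563292
[[0.6, 0.1], [-0.5, -0.1], [-0.1, 1.2], [-0.0, 0.7], [0.1, -0.7], [0.1, -2.6], [0.3, -0.3], [0.2, -0.3], [-0.1, -0.5], [-0.3, -0.8], [0.2, 0.7], [0.2, 0.6]]
caddy in dock -0.1211386957140713 -0.014202114967863352
```

```bash
cat >> h.py <<'E'
def ray(s,uv,z):
    f=200/np.tan(np.radians(s["fovy"])/2); K=np.array([[f,0,s["cx"]],[0,f,s["cy"]],[0,0,1.]])
    n=cv2.undistortPoints(np.array(uv,float).reshape(-1,1,2),K,np.array(s["D"],float)).reshape(-1,2)
    R=np.array(s["R"]);C=-R.T@np.array(s["t"]); d=np.c_[n,np.ones(len(n))]@R
    return C+d*((z-C[2])/d[:,2])[:,None]
def move(target,yaw_y=None,o=None):
    "tool-frame shift units and turn units to TCP target with tool y at angle yaw_y (mod 180 given exact)"
    from bench import telemetry
    from scipy.spatial.transform import Rotation as Ro
    o=o or telemetry.get_obs(); M=Ro.from_euler("xyz",o["ee_rot"]).as_matrix()
    d=M.T@(np.array(target)-o["tool_pos"])/.05
    ay=np.degrees(np.arctan2(M[1,1],M[0,1])); t=None if yaw_y is None else -((yaw_y-ay+180)%360-180)/10
    return d.round(3),t and round(t,3),o["tool_pos"],round(ay,2)
E
python3 - <<'E'
from h import *
A=load("scene0")
for n,uv in dict(mill=(384,193),tumbler=(340,180),measure=(268,180),bottleA=(215,148),bottleC=(243,132),jar=(173,158)).items(): print(n,ray(A,[uv],0)[0].round(3))
p=np.array([.4525,.1685,np.radians(-49.1)]); h=pl(p,[.058,0,.09])[0];print(h)
print(move([h[0],h[1],.405],-49.1))
dk=np.array([.5287,.0733]);t=np.radians(-58)
for q in ((.443,.14),(0,0)):pass
E
```

```text
mill [0.698 0.074 0.   ]
tumbler [0.675 0.17  0.   ]
measure [0.58  0.289 0.   ]
bottleA [0.588 0.464 0.   ]
bottleC [0.673 0.46  0.   ]
jar [0.503 0.511 0.   ]
[0.49047497 0.1246605  0.09      ]
(array([-8.186, -5.046, -0.017]), np.float64(11.734), array([0.20388053, 0.51073808, 0.40376579]), np.float64(68.24))
```

Request:
apply_moves([
  [[-0.8, -0.5, 0, 1, 0], [-1.6, -1, 0, 2, 0], [-2.5, -1.5, 0, 3, 0.1], [-3.4, -2, 0, 4, 0.2], [-4.3, -2.6, 0, 5, 0.3], [-5.2, -3.2, 0, 6, 0.4], [-6.1, -3.8, 0, 7, 0.5], [-7, -4.3, 0, 8, 0.6], [-7.7, -4.7, 0, 9, 0.64], [-8.18, -5.04, 0, 10, 0.64]],
])

```text
time: 1.4
tool_pos: [0.4912, 0.1235, 0.4041]
ee_rot: [-3.141, 0.001, 1.009]
wrist_force: [0.1, 0.6, -0.2]
width: 0.0337
finger_force: 0.0
```

```bash
python3 - <<'E'
from h import *
print(move([.4905,.1247,.405],-49.1))
E
```

```text
(array([ 0.012, -0.025, -0.018]), np.float64(1.692), array([0.49124146, 0.12349716, 0.40408064]), np.float64(-32.18))
```

Request:
apply_moves([
  [[0, 0, 0, 0.9, 0.64], [0, 0, 0, 1.69, 0.64], [0, 0, 0, 1.69, 0.64], [0, 0, 0, 1.69, 0.64]],
])

```text
time: 1.9
tool_pos: [0.4903, 0.1252, 0.4045]
ee_rot: [-3.141, 0.0, 0.724]
wrist_force: [-0.7, -0.0, -0.4]
width: 0.0338
finger_force: 0.0
```

```bash
python3 - <<'E'
from h import *
from bench import snapshot
print(move([.4905,.1247,.405],-49.1))
s=snapshot("wrist");pickle.dump(s,open("pics/w1.pkl","wb"))
cv2.imwrite("pics/w1.png",cv2.resize(s["image"][:,:,::-1],None,fx=1.25,fy=1.25,interpolation=cv2.INTER_CUBIC))
E
```

```text
(array([-0.003,  0.011, -0.01 ]), np.float64(0.056), array([0.49025889, 0.12523   , 0.40450871]), np.float64(-48.54))
```

View pics/w1.png

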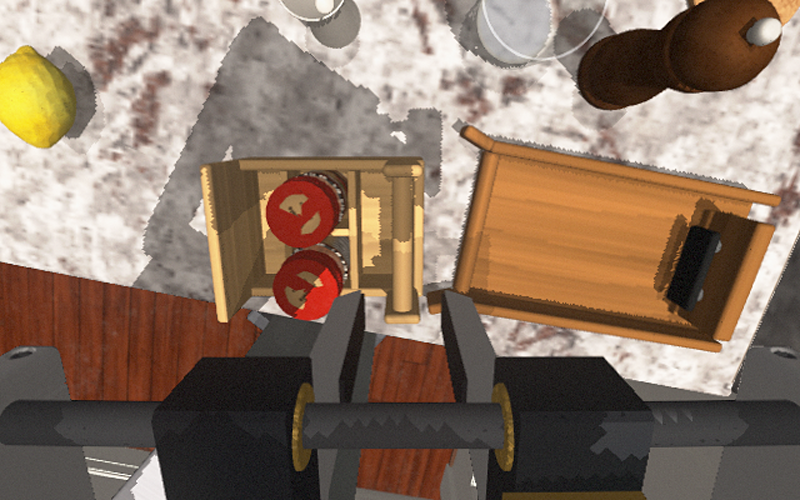

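The wrist view shows the bar from (401,180) to (404,311), the tail board's top corners at (202,166) and (218,322), and the sill from (488,155) to (463,288). I'll refine the poses from these.

```bash
python3 - <<'E'
from h import *
W=load("w1"); u=lambda uv:uncrop(uv,1.25,(0,0))
C=[((-75,56,100),(202,166)),((-75,-56,100),(218,322)),((58,48,90),(401,180)),((58,-48,90),(404,311))]
r=lambda p:(proj(W,pl(p,np.array([c[0] for c in C])*1e-3))-u([c[1] for c in C])).ravel()
s=least_squares(r,[.4525,.1685,-.857]);p=s.x;print("caddy",p,np.degrees(p[2]),r(p).round(1))
def dr(v):
    q=v[3:]*1e-3
    L=[(0,.063,.018),(0,q[0],.018),(q[1],.063,.006),(q[2],.063,.006),(q[3],-.063,.036),(q[4],-.063,.036)]
    return (proj(W,pl(v[:3],L))-u([(488,155),(466,285),(502,160),(688,205),(475,293),(690,334)])).ravel()
d=least_squares(dr,[.529,.073,-1.01,-50,10,150,10,150],x_scale=[.01,.01,.05]+[10]*5);print("dock",d.x,np.degrees(d.x[2]),dr(d.x).round(1))
print("handle",pl(p,[.058,0,.09]),"nose",pl(p,[.075,0,0]))
print("buffer face top/bottom rays @z.048/.016", [pl_ for pl_ in [(ray(W,u([uv]),z)[0,:2]-d.x[:2])@[np.cos(d.x[2]),np.sin(d.x[2])] for uv,z in(((690,226),.016),((668,301),.016),((718,232),.048),((697,308),.048))]])
t=d.x[2];e=p[:2]-d.x[:2];print("caddy in dock",e@[np.cos(t),np.sin(t)],e@[-np.sin(t),np.cos(t)])
for z in(.30,.27):print(move([*pl(p,[.058,0,.09])[0,:2],z],np.degrees(p[2])))
E
```

```text
caddy [ 0.452161    0.16804997 -0.86086157] -49.32373472620164 [-1.5 -0.4 -0.8  2.   3.1 -1.1 -0.8  0.1]
dock [ 5.30235263e-01  7.74257271e-02 -1.03517870e+00 -5.26964347e+01
  1.15818220e+01  1.82534476e+02  1.00193527e+01  2.08101953e+02] -59.311370359471375 [ 3.6 -0.9 -3.5 -0.8  0.6 -3.3  1.9 -9.1 -1.6  8.9 -1.1  6.5]
handle [[0.48996449 0.12406251 0.09      ]] nose [[0.50104482 0.11116964 0.        ]]
buffer face top/bottom rays @z.048/.016 [np.float64(0.18547592325253626), np.float64(0.19043002467336306), np.float64(0.1871045478477587), np.float64(0.19397969198342827)]
caddy in dock -0.11777957946340052 -0.020888143774137915
(array([-0.02 ,  0.014,  2.091]), np.float64(0.076), array([0.49025592, 0.12523445, 0.4045353 ]), np.float64(-48.56))
(array([-0.019,  0.014,  2.691]), np.float64(0.076), array([0.49025592, 0.12523445, 0.4045353 ]), np.float64(-48.56))
```

```bash
python3 - <<'E'
from h import *
W=load("w1"); im=W["image"][90:290,340:640,::-1]
im=cv2.resize(im,None,fx=2.6,fy=2.6,interpolation=cv2.INTER_CUBIC)
for p,col in(((.5287,.0733,-1.0125),(255,0,0)),((.5302,.0774,-1.0352),(0,255,0))):
    for a,b in(((0,.063,.018),(0,-.063,.018)),((0,.063,.036),(.18,.063,.036)),((0,-.063,.036),(.18,-.063,.036)),((0,.063,.006),(.18,.063,.006))):
        q=(proj(W,pl(p,[a,b]))-[340,90]+.5)*2.6
        cv2.line(im,tuple(map(int,q[0])),tuple(map(int,q[1])),col,1)
cv2.imwrite("pics/c3.png",im)
E
```

```text
(no output)
```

View pics/c3.png

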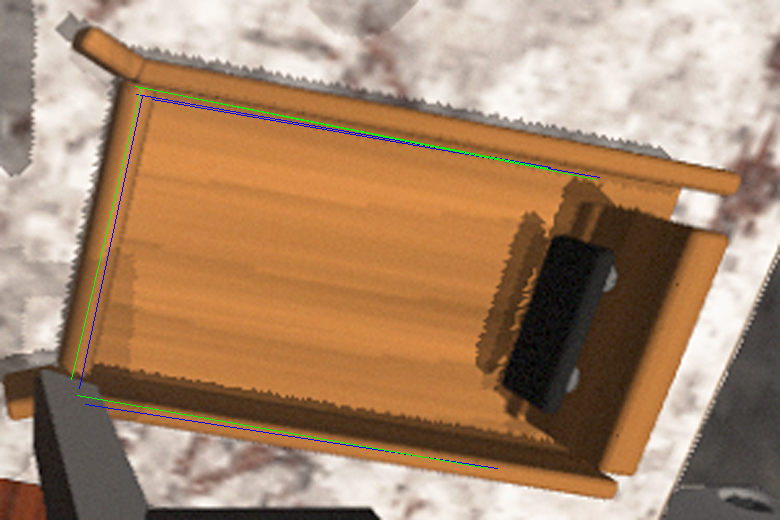

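The crop overlay puts the dock at about (0.528, 0.076), yaw −58.5°. That is the midpoint of the two fits, with the sill band centred near (103,225). The caddy needs about −9° of yaw while its nose is lifted. Next I descend on the bar.

Request:
apply_moves([
  [[-0.02, 0.01, 0.8, 0.08, 0.64], [-0.02, 0.01, 1.5, 0.08, 0.64], [-0.02, 0.01, 2.1, 0.08, 0.64], [-0.02, 0.01, 2.5, 0.08, 0.64], [-0.02, 0.01, 2.69, 0.08, 0.64], [-0.02, 0.01, 2.69, 0.08, 0.64], [-0.02, 0.01, 2.69, 0.08, 0.64]],
])

```text
time: 2.82
tool_pos: [0.4903, 0.1242, 0.2714]
ee_rot: [3.14, -0.002, 0.708]
wrist_force: [0.7, 0.3, -0.3]
width: 0.0337
finger_force: 0.0
```

Request:
apply_moves([
  [[0, 0, 0, 0, 0.75], [0, 0, 0, 0, 0.85], [0, 0, 0, 0, 0.95], [0, 0, 0, 0, 1], [0, 0, 0, 0, 1], [0, 0, 0, 0, 1], [0, 0, 0, 0, 1]],
])

```text
time: 3.7
tool_pos: [0.4898, 0.1245, 0.2708]
ee_rot: [-3.141, -0.001, 0.708]
wrist_force: [-3.3, 3.1, 4.9]
width: 0.013
finger_force: 30.0
```

```bash
python3 - <<'E'
from h import *
from bench import telemetry
o=telemetry.get_obs();print(o["time"],o["tool_pos"],o["wrist_force"],o["width"],o["finger_force"])
c,s=np.cos(np.radians(-58.5)),np.sin(np.radians(-58.5))
def dk(x,y):return .528+c*x-s*y,.0758+s*x+c*y
e=o["tool_pos"][:2]-[.528,.0758];print("handle in dock",e@[c,s],e@[-s,c])
for x,y,z,w in((-.061,-.007,.29,-49.3),(-.045,-.002,.294,-54),(-.0256,0,.294,-58.5),(-.0205,0,.2855,-58.5)):print(move([*dk(x,y),z],w)[:2])
E
```

```text
3.7 [0.48981965 0.12449905 0.27078182] [-3.31015725  3.11353392  4.92608673] 0.012991037900109942 29.995306134223938
handle in dock -0.061471946811024435 -0.0071089163087294975
(array([ 0.001,  0.009, -0.384]), np.float64(-0.014))
(array([ 0.049,  0.341, -0.465]), np.float64(0.456))
(array([ 0.028,  0.73 , -0.465]), np.float64(0.906))
(array([ 0.012,  0.831, -0.295]), np.float64(0.906))
```

Request:
apply_moves([
  [[0, 0, -0.1, 0, 1], [0, 0, -0.2, 0, 1], [0, 0, -0.3, 0, 1], [0, 0, -0.4, 0, 1], [0, 0, -0.47, 0, 1], [0.03, 0.1, -0.47, 0.15, 1], [0.05, 0.2, -0.47, 0.3, 1], [0.05, 0.3, -0.47, 0.45, 1], [0.05, 0.35, -0.47, 0.6, 1], [0.05, 0.35, -0.47, 0.6, 1]],
])

```text
time: 4.95
tool_pos: [0.5034, 0.1122, 0.2936]
ee_rot: [-3.141, 0.0, 0.602]
wrist_force: [-0.0, -0.2, -5.3]
width: 0.0128
finger_force: 30.0
```

```bash
python3 - <<'E'
from h import *
from bench import telemetry,snapshot
o=telemetry.get_obs();print(o["time"],o["tool_pos"],o["wrist_force"],o["wrist_torque"],o["width"])
s=snapshot("scene");i=s["image"][160:285,200:480,::-1]
cv2.imwrite("pics/c4.png",cv2.resize(i,None,fx=2.8,fy=2.8,interpolation=cv2.INTER_CUBIC))
c,s=np.cos(np.radians(-58.5)),np.sin(np.radians(-58.5))
def dk(x,y):return .528+c*x-s*y,.0758+s*x+c*y
for x,y,z,w in((-.0256,0,.294,-58.5),(-.0205,0,.2855,-58.5)):print(move([*dk(x,y),z],w)[:2])
E
```

```text
4.95 [0.50335752 0.11221491 0.29361802] [-0.04516271 -0.19124914 -5.2633129 ] [-0.24240563 -0.02417453  0.02471607] 0.012831826519411832
(array([ 0.02 ,  0.37 , -0.005]), np.float64(0.302))
(array([0.015, 0.472, 0.165]), np.float64(0.302))
```

View pics/c4.png

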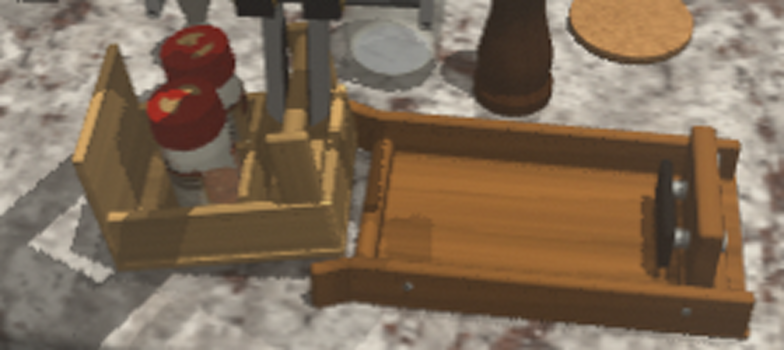

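The nose is lifted. Its near lower corner is at crop (346,253), just in front of the sill. I'll check the lateral position of the corners in the dock frame.

```bash
python3 - <<'E'
from h import *
A=load("scene0");u=lambda uv:uncrop([uv],2.8,(200,160))
c,s=np.cos(np.radians(-58.5)),np.sin(np.radians(-58.5))
for n,uv,z in(("nose near bot",(346,255),.028),("tail near bot",(120,270),0),("tail near top",(76,160),.098),("tail far top",(110,45),.098),("sill far",(388,143),.018),("sill near",(368,258),.018)):
    e=ray(A,u(uv),z)[0,:2]-[.528,.0758];print(n,(e@[c,s]).round(4),(e@[-s,c]).round(4))
E
```

```text
nose near bot -0.009 -0.055
tail near bot -0.1552 -0.061
tail near top -0.1706 -0.063
tail far top -0.1776 0.046
sill far 0.0048 0.0603
sill near 0.0038 -0.0468
```

Request:
apply_moves([
  [[0, 0.1, 0, 0.1, 1], [0, 0.2, 0, 0.2, 1], [-0.01, 0.3, 0, 0.35, 1], [-0.02, 0.4, 0, 0.35, 1], [-0.02, 0.45, 0, 0.35, 1], [-0.02, 0.5, 0.07, 0.35, 1], [-0.02, 0.55, 0.12, 0.35, 1], [-0.02, 0.55, 0.15, 0.35, 1], [-0.02, 0.55, 0.15, 0.35, 1]],
])

```text
time: 6.12
tool_pos: [0.5182, 0.089, 0.2883]
ee_rot: [3.14, -0.002, 0.542]
wrist_force: [-2.6, -3.1, 5.4]
width: 0.0131
finger_force: 30.0
```

Request:
apply_moves([
  [[0, 0, 0.02, 0, 1], [0, 0, 0.02, 0, 1]],
])

```text
time: 6.38
tool_pos: [0.5181, 0.089, 0.2882]
ee_rot: [3.14, -0.002, 0.542]
wrist_force: [-3.6, -2.2, 8.3]
width: 0.0128
finger_force: 30.0
```

Request:
apply_moves([
  [[0, 0, -0.02, 0, 0.9], [0, 0, -0.02, 0, 0.8], [0, 0, -0.02, 0, 0.7], [0, 0, -0.02, 0, 0.64], [0, 0, -0.02, 0, 0.64], [0, 0, -0.02, 0, 0.64], [0, 0, -0.4, 0, 0.64], [0, 0, -1, 0, 0.64], [0, 0, -1.6, 0, 0.64], [0, 0, -2.2, 0, 0.64]],
])

```text
time: 7.62
tool_pos: [0.5179, 0.0892, 0.3961]
ee_rot: [-3.141, -0.0, 0.542]
wrist_force: [0.4, 0.6, 0.3]
width: 0.034
finger_force: 0.0
```

Request:
apply_moves([
  [[0, -0.7, 0, 0, 0.5], [0, -1.4, 0, 0, 0.4], [0, -1.6, 0, 0, 0.4], [0, -1.6, 0, 0, 0.4]],
])

```text
time: 8.12
tool_pos: [0.4766, 0.158, 0.3952]
ee_rot: [3.141, -0.0, 0.543]
wrist_force: [1.0, -0.3, -0.1]
width: 0.0562
finger_force: 0.0
```

```bash
python3 - <<'E'
from h import *
from bench import telemetry,snapshot
o=telemetry.get_obs();print(o["time"],o["tool_pos"],o["ee_rot"],o["wrist_force"],o["joint_positions"])
for n in("wrist","scene","side"):
    s=snapshot(n);pickle.dump(s,open(f"pics/{n}2.pkl","wb"))
    if n=="wrist":a=cv2.resize(s["image"][:300,100:],(720,400))
    if n=="scene":b=cv2.resize(s["image"][180:280,200:470],None,fx=1.7,fy=1.9)
    if n=="side":c=cv2.resize(s["image"][150:275,260:400],(250,190)) 
H=np.zeros((600,800,3),np.uint8);H[:400,:720]=a;H[405:595,:459]=b[:190];H[405:595,470:720]=c
cv2.imwrite("pics/m2.png",H[:,:,::-1])
E
```

```text
8.125 [0.47662145 0.15795815 0.39516346] [ 3.14106013e+00 -1.25374763e-04  5.42777858e-01] [ 1.00466692 -0.34689452 -0.11202952] [ 2.07197170e-01 -1.78148206e-02  1.49774142e+00 -4.63430281e-04
  1.66137229e+00  1.23517369e+00]
```

View pics/m2.png

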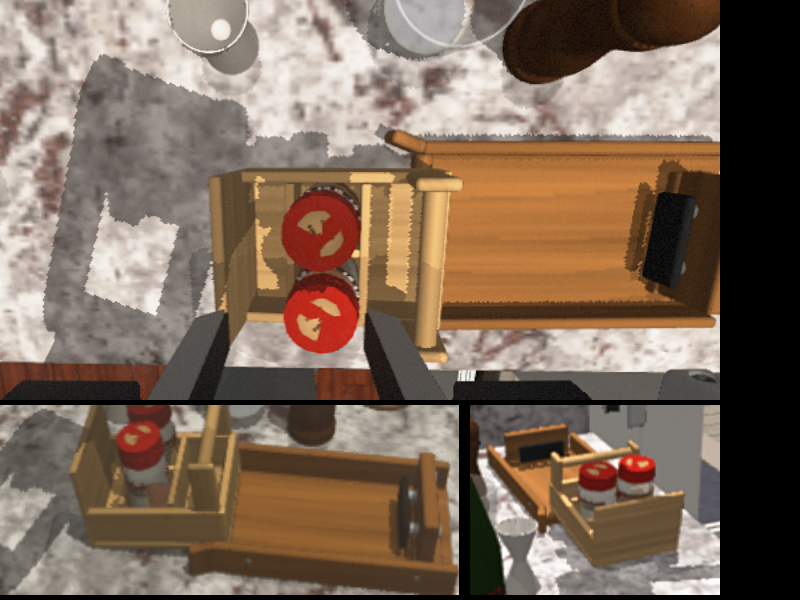

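The nose rests on the sill, the tail is on the worktop, and both jars are standing. The bar runs from (436,190) to (430,346) in the wrist panel, and the cheek inner edge from (430,153) to (715,158).

```bash
python3 - <<'E'
from h import *
W=load("wrist2");u=lambda uv:uncrop([uv],4/3,(100,0))[0]
g=lambda uv,z:ray(W,[u(uv)],z)[0,:2]
c,s=np.cos(np.radians(-58.5)),np.sin(np.radians(-58.5))
def D(p): e=p-[.528,.0758];return np.round([e@[c,s],e@[-s,c]],4)
f,n=g((436,190),.108),g((430,346),.108); v=f-n
print("bar",D(f),D(n),np.linalg.norm(v),"caddy yaw",np.degrees(np.arctan2(v[1],v[0]))-90)
for z in(.036,.006):
    a,b=g((440,153),z),g((700,158),z);print("far cheek z",z,D(a),D(b),np.degrees(np.arctan2(*(b-a)[::-1])))
a,b=g((450,319),.036),g((690,319),.036);print("near cheek",D(a),D(b))
print("tail far top",D(g((210,177),.098)))
print("buffer",[D(g(q,z)) for q,z in(((655,192),.016),((642,280),.016),((655,192),.048),((642,280),.048))])
E
```

```text
bar [-0.0163  0.0488] [-0.0132 -0.0484] 0.09717350000445703 caddy yaw -56.64464466549485
far cheek z 0.036 [0.0063 0.0678] [0.1973 0.0642] -59.600424433899505
far cheek z 0.006 [0.0154 0.0672] [0.2233 0.0632] -59.60042443389949
near cheek [ 0.0234 -0.0589] [ 0.2167 -0.061 ]
tail far top [-0.1473  0.0563]
buffer [array([0.1838, 0.0375]), array([ 0.1868, -0.0343]), array([0.1588, 0.0409]), array([ 0.1615, -0.0245])]
```

```bash
cat >> h.py <<'E'
DK=np.array([.5302,.0774,np.radians(-59.2)])
def dpos(o):
    c,s=np.cos(DK[2]),np.sin(DK[2]);e=o["tool_pos"][:2]-DK[:2];return np.round([e@[c,s],e@[-s,c]],4)
E
python3 - <<'E'
from h import *
t=pl(DK,[-.2,0,.39])[0];print(t,move(t,30.8))
E
```

```text
[0.42779143 0.24919198 0.39      ] (array([ 0.101, -2.088,  0.099]), np.float64(-8.982), array([0.47719898, 0.15706779, 0.39500018]), np.float64(-59.02))
```

Request:
apply_moves([
  [[0.03, -0.4, 0, -1, 0.36], [0.06, -0.8, 0, -2, 0.36], [0.1, -1.3, 0, -3, 0.36], [0.1, -1.7, 0, -4, 0.36], [0.1, -2.09, 0, -5, 0.36], [0.1, -2.09, 0, -6, 0.36], [0.1, -2.09, 0, -7, 0.36], [0.1, -2.09, 0, -8, 0.36], [0.1, -2.09, 0, -8.98, 0.36], [0.1, -2.09, 0, -8.98, 0.36]],
])

```text
time: 9.52
tool_pos: [0.4277, 0.2493, 0.395]
ee_rot: [-3.141, 0.0, 2.106]
wrist_force: [-0.3, 0.4, -0.1]
width: 0.0602
finger_force: 0.0
```

```bash
python3 - <<'E'
from h import *
t=pl(DK,[-.2,0,.277])[0];print(t,move(t,30.8))
E
```

```text
[0.42779143 0.24919198 0.277     ] (array([-2.00e-03,  1.00e-03,  2.36e+00]), np.float64(-0.016), array([0.42771941, 0.24925895, 0.39498979]), np.float64(30.64))
```

Request:
apply_moves([
  [[0, 0, 0.8, 0, 0.36], [0, 0, 1.6, 0, 0.36], [0, 0, 2.2, 0, 0.36], [0, 0, 2.36, 0, 0.36], [0, 0, 2.36, 0, 0.36], [-0.2, 0, 2.36, 0, 0.36], [-0.4, 0, 2.36, 0, 0.36], [-0.6, 0, 2.36, 0, 0.36], [-0.6, 0, 2.36, 0, 0.36]],
])

```text
time: 10.65
tool_pos: [0.443, 0.2233, 0.2775]
ee_rot: [3.141, 0.0, 2.107]
wrist_force: [0.0, 0.9, -0.6]
width: 0.0603
finger_force: 0.0
```

Request:
apply_moves([
  [[-0.1, 0, 0, 0, 0.36], [-0.2, 0, 0, 0, 0.36], [-0.3, 0, 0, 0, 0.36], [-0.4, 0, 0, 0, 0.36], [-0.5, 0, 0, 0, 0.36], [-0.6, 0, 0, 0, 0.36]],
])

```text
time: 11.4
tool_pos: [0.4578, 0.1984, 0.2772]
ee_rot: [-3.142, -0.001, 2.109]
wrist_force: [-3.0, 4.6, 1.6]
width: 0.0603
finger_force: 2.6
```

Request:
apply_moves([
  [[-0.1, 0, 0, 0, 0.36], [-0.2, 0, 0, 0, 0.36], [-0.3, 0, 0, 0, 0.36], [-0.4, 0, 0, 0, 0.36], [-0.5, 0, 0, 0, 0.36], [-0.6, 0, 0, 0, 0.36], [-0.7, 0, 0, 0, 0.36], [-0.8, 0, 0, 0, 0.36]],
])

```text
time: 12.4
tool_pos: [0.4785, 0.1647, 0.279]
ee_rot: [3.139, -0.001, 2.11]
wrist_force: [-0.8, 0.8, 0.8]
width: 0.06
finger_force: 1.0
```

Request:
apply_moves([
  [[-0.1, 0, 0, 0, 0.36], [-0.2, 0, 0, 0, 0.36], [-0.3, 0, 0, 0, 0.36], [-0.4, 0, 0, 0, 0.36], [-0.5, 0, 0, 0, 0.36], [-0.6, 0, 0, 0, 0.36]],
])

```text
time: 13.15
tool_pos: [0.4937, 0.1378, 0.2763]
ee_rot: [-3.14, -0.001, 2.109]
wrist_force: [-1.3, 2.2, -1.5]
width: 0.0604
finger_force: 1.1
```

```bash
python3 - <<'E'
from h import *
from bench import telemetry,snapshot
o=telemetry.get_obs();print(o["time"],o["tool_pos"],dpos(o),o["ee_rot"],o["wrist_force"])
for n in("scene","side"):
    s=snapshot(n);pickle.dump(s,open(f"pics/{n}3.pkl","wb"))
    if n=="scene":b=cv2.resize(s["image"][140:280,220:480],None,fx=2,fy=2)
    else:c=cv2.resize(s["image"][130:270,260:400],None,fx=1.9,fy=2)
cv2.imwrite("pics/m3.png",np.hstack([b,c])[:,:,::-1])
E
```

```text
13.15 [0.4936658  0.13784547 0.27626564] [-0.0706 -0.0004] [-3.13999247e+00 -6.33054523e-04  2.10898869e+00] [-1.34419501  2.22023113 -1.51113134]
```

View pics/m3.png

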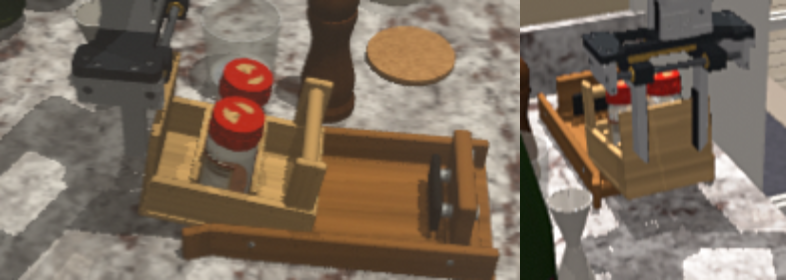

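The caddy is riding nose-down over the sill, square in the dock, with both jars upright. I'll continue pushing.

Request:
apply_moves([
  [[-0.1, 0, 0, 0, 0.36], [-0.2, 0, 0, 0, 0.36], [-0.3, 0, 0, 0, 0.36], [-0.4, 0, 0, 0, 0.36], [-0.5, 0, 0, 0, 0.36], [-0.6, 0, 0, 0, 0.36], [-0.7, 0, 0, 0, 0.36], [-0.8, 0, 0, 0, 0.36]],
])

```text
time: 14.25
tool_pos: [0.5144, 0.1036, 0.2772]
ee_rot: [3.142, -0.0, 2.109]
wrist_force: [-1.0, 2.0, -0.9]
width: 0.0599
finger_force: 1.1
```

Request:
apply_moves([
  [[-0.06, 0, 0, 0, 0.36], [-0.12, 0, 0, 0, 0.36], [-0.18, 0, 0, 0, 0.36], [-0.24, 0, 0, 0, 0.36], [-0.3, 0, 0, 0, 0.36], [-0.36, 0, 0, 0, 0.36], [-0.42, 0, 0, 0, 0.36], [-0.48, 0, 0, 0, 0.36]],
])

```text
time: 15.25
tool_pos: [0.5267, 0.0832, 0.2772]
ee_rot: [3.142, -0.0, 2.109]
wrist_force: [-1.3, 1.9, -1.7]
width: 0.0598
finger_force: 1.1
```

```bash
python3 - <<'E'
from h import *
from bench import telemetry
o=telemetry.get_obs();print(o["time"],dpos(o),o["wrist_force"],move(pl(DK,[0,0,.277])[0],30.8)[:2])
E
```

```text
15.25 [-0.0068 -0.0001] [-1.30094095  1.92143301 -1.70234147] (array([-0.135,  0.002,  0.004]), np.float64(0.004))
```

Request:
apply_moves([
  [[-0.04, 0, 0, 0, 0.36], [-0.08, 0, 0, 0, 0.36], [-0.12, 0, 0, 0, 0.36], [-0.16, 0, 0, 0, 0.36], [-0.2, 0, 0, 0, 0.36]],
])

```text
time: 15.88
tool_pos: [0.5318, 0.0746, 0.2772]
ee_rot: [3.141, 0.0, 2.109]
wrist_force: [-1.4, 1.6, -1.1]
width: 0.06
finger_force: 1.2
```

Request:
apply_moves([
  [[-0.02, 0, 0, 0, 0.36], [-0.04, 0, 0, 0, 0.36], [-0.06, 0, 0, 0, 0.36], [-0.08, 0, 0, 0, 0.36]],
])

```text
time: 16.38
tool_pos: [0.5338, 0.0713, 0.2772]
ee_rot: [3.142, -0.0, 2.109]
wrist_force: [-0.4, 1.5, -1.3]
width: 0.0601
finger_force: 1.3
```

Request:
apply_moves([
  [[-0.02, 0, 0, 0, 0.36], [-0.04, 0, 0, 0, 0.36], [-0.06, 0, 0, 0, 0.36]],
])

```text
time: 16.75
tool_pos: [0.5353, 0.0687, 0.2772]
ee_rot: [3.141, -0.0, 2.109]
wrist_force: [-1.6, 2.1, -0.7]
width: 0.0601
finger_force: 1.3
```

Request:
apply_moves([
  [[-0.02, 0, 0, 0, 0.36], [-0.04, 0, 0, 0, 0.36]],
])

```text
time: 17.0
tool_pos: [0.5363, 0.0669, 0.2772]
ee_rot: [3.142, -0.0, 2.109]
wrist_force: [-1.3, 1.9, -0.4]
width: 0.0601
finger_force: 1.3
```

Request:
apply_moves([
  [[-0.02, 0, 0, 0, 0.36], [-0.04, 0, 0, 0, 0.36]],
])

```text
time: 17.25
tool_pos: [0.5374, 0.0652, 0.2772]
ee_rot: [3.141, -0.0, 2.109]
wrist_force: [-1.5, 2.3, -1.0]
width: 0.0596
finger_force: 1.3
```

Request:
apply_moves([
  [[-0.02, 0, 0, 0, 0.36], [-0.04, 0, 0, 0, 0.36]],
])

```text
time: 17.5
tool_pos: [0.5384, 0.0635, 0.2772]
ee_rot: [3.141, -0.0, 2.109]
wrist_force: [-2.0, 3.0, -0.9]
width: 0.06
finger_force: 1.4
```

Request:
apply_moves([
  [[-0.02, 0, 0, 0, 0.36], [-0.02, 0, 0, 0, 0.36]],
])

```text
time: 17.75
tool_pos: [0.539, 0.0626, 0.2772]
ee_rot: [3.141, 0.0, 2.109]
wrist_force: [-0.7, 2.1, -1.0]
width: 0.0601
finger_force: 1.1
```

Request:
apply_moves([
  [[-0.02, 0, 0, 0, 0.36], [-0.04, 0, 0, 0, 0.36]],
])

```text
time: 18.0
tool_pos: [0.5399, 0.061, 0.2772]
ee_rot: [3.142, -0.0, 2.109]
wrist_force: [-1.3, 2.8, -0.5]
width: 0.0597
finger_force: 1.4
```

Request:
apply_moves([
  [[-0.02, 0, 0, 0, 0.36], [-0.03, 0, 0, 0, 0.36]],
])

```text
time: 18.25
tool_pos: [0.5407, 0.0596, 0.2772]
ee_rot: [3.141, -0.0, 2.109]
wrist_force: [-2.2, 1.9, 0.2]
width: 0.06
finger_force: 1.4
```

Request:
apply_moves([
  [[-0.02, 0, 0, 0, 0.36], [-0.02, 0, 0, 0, 0.36]],
])

```text
time: 18.5
tool_pos: [0.5412, 0.0587, 0.2772]
ee_rot: [3.141, 0.0, 2.109]
wrist_force: [-0.9, 2.6, -1.2]
width: 0.0601
finger_force: 1.1
```

Request:
apply_moves([
  [[-0.02, 0, 0, 0, 0.36], [-0.03, 0, 0, 0, 0.36]],
])

```text
time: 18.75
tool_pos: [0.542, 0.0575, 0.2772]
ee_rot: [3.141, -0.0, 2.109]
wrist_force: [-1.3, 2.4, 0.1]
width: 0.0602
finger_force: 1.4
```

Request:
apply_moves([
  [[-0.02, 0, 0, 0, 0.36], [-0.03, 0, 0, 0, 0.36]],
])

```text
time: 19.0
tool_pos: [0.5428, 0.0562, 0.2772]
ee_rot: [3.142, -0.0, 2.109]
wrist_force: [-1.7, 2.6, -0.7]
width: 0.0599
finger_force: 1.4
```

Request:
apply_moves([
  [[-0.02, 0, 0, 0, 0.36], [-0.02, 0, 0, 0, 0.36]],
])

```text
time: 19.25
tool_pos: [0.5433, 0.0554, 0.2772]
ee_rot: [3.142, -0.0, 2.109]
wrist_force: [-1.3, 2.9, 0.1]
width: 0.0602
finger_force: 1.4
```

Request:
apply_moves([
  [[-0.02, 0, 0, 0, 0.36], [-0.03, 0, 0, 0, 0.36]],
])

```text
time: 19.5
tool_pos: [0.5437, 0.0546, 0.2772]
ee_rot: [-3.141, -0.002, 2.109]
wrist_force: [-3.5, 5.0, 1.1]
width: 0.0602
finger_force: 3.1
```

Request:
apply_moves([
  [[-0.02, 0, 0, 0, 0.36], [-0.02, 0, 0, 0, 0.36]],
])

```text
time: 19.75
tool_pos: [0.544, 0.0541, 0.2772]
ee_rot: [-3.141, -0.003, 2.11]
wrist_force: [-4.4, 5.2, 2.0]
width: 0.0602
finger_force: 3.6
```

Request:
apply_moves([
  [[-0.01, 0, 0, 0, 0.36], [-0.02, 0, 0, 0, 0.36]],
])

```text
time: 20.0
tool_pos: [0.5442, 0.0536, 0.2773]
ee_rot: [-3.141, -0.005, 2.11]
wrist_force: [-5.9, 7.1, 3.1]
width: 0.0602
finger_force: 4.7
```

The buffer is yielding at about 9 N, against 2.5–3 N while sliding. I'll press slightly more, then hold.

Request:
apply_moves([
  [[-0.02, 0, 0, 0, 0.36], [-0.03, 0, 0, 0, 0.36]],
])

```text
time: 20.25
tool_pos: [0.5447, 0.0529, 0.2773]
ee_rot: [-3.141, -0.007, 2.11]
wrist_force: [-8.0, 9.1, 4.1]
width: 0.0599
finger_force: 5.9
```

Request:
apply_moves([
  [[-0.02, 0, 0, 0, 0.36], [-0.02, 0, 0, 0, 0.36]],
])

```text
time: 20.5
tool_pos: [0.5449, 0.0524, 0.2774]
ee_rot: [-3.141, -0.008, 2.111]
wrist_force: [-9.7, 10.1, 4.9]
width: 0.0602
finger_force: 6.4
```

Request:
apply_moves([
  [[0, 0, 0, 0, 0.36], [0, 0, 0, 0, 0.36], [0, 0, 0, 0, 0.36]],
])

```text
time: 20.88
tool_pos: [0.5449, 0.0524, 0.2774]
ee_rot: [-3.141, -0.008, 2.111]
wrist_force: [-8.8, 9.4, 4.6]
width: 0.0604
finger_force: 6.4
```

Request:
apply_moves([
  [[0.03, 0, 0, 0, 0.36], [0.06, 0, 0, 0, 0.36], [0.1, 0, 0, 0, 0.36], [0.2, 0, 0, 0, 0.36], [0.5, 0, 0, 0, 0.36], [1.0, 0, 0, 0, 0.36], [1.3, 0, -0.6, 0, 0.36], [1.5, 0, -1.5, 0, 0.36], [1.5, 0, -2.3, 0, 0.36], [1.5, 0, -2.3, 0, 0.36]],
])

```text
time: 22.12
tool_pos: [0.508, 0.1152, 0.3969]
ee_rot: [3.133, 0.004, 2.11]
wrist_force: [0.2, 0.2, -0.8]
width: 0.06
finger_force: 0.0
```

```bash
python3 - <<'E'
from h import *
from bench import telemetry,snapshot
o=telemetry.get_obs();print(o["time"],dpos(o),o["wrist_force"])
I={n:snapshot(n)["image"] for n in("scene","side","wrist")}
b=cv2.resize(I["scene"][140:280,260:480],None,fx=2,fy=2)
c=cv2.resize(I["side"][140:280,240:400],None,fx=2,fy=2)
w=cv2.resize(I["wrist"],(480,300))
H=np.zeros((590,770,3),np.uint8);H[:280,:440]=b;H[:280,445:765]=c;H[285:585,:480]=w
cv2.imwrite("pics/m4.png",H[:,:,::-1])
E
```

```text
22.125 [-0.0438  0.0003] [ 0.20174008  0.16575924 -0.80270141]
```

View pics/m4.png

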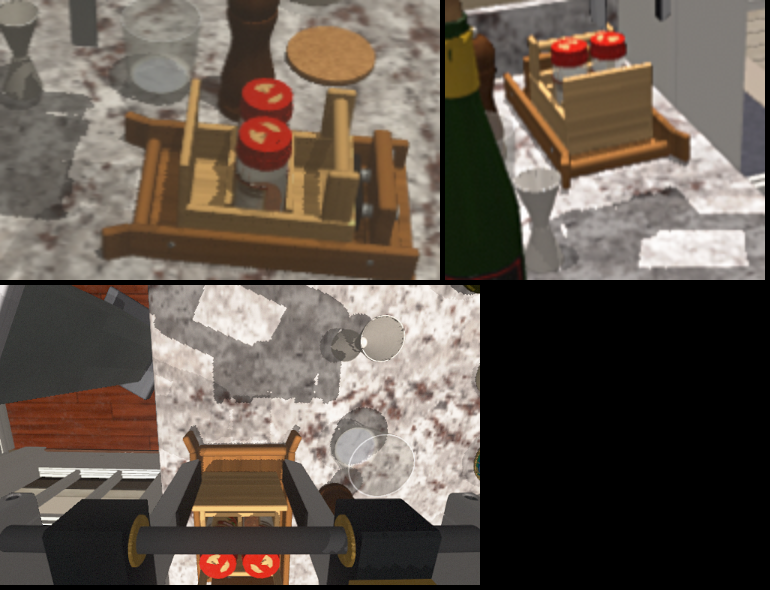

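The caddy lies flat in the bay, fully past the sill and close to the buffer. Both jars are standing, and the tumbler, measure and mill haven't moved.

```bash
python3 -c "
from bench import ticket
print(ticket.close_job())"
```

```text
the job is handed in; nothing more can be done
None
```

The caddy lies flat in the bay past the sill: I pressed the buffer in an estimated 2 to 3 mm (judged from the push force), then backed off, the jars are standing, the bystanders are unmoved, and the job was handed in at about 22 s.

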